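# Fit the battery and raise the work lamp

## Robot

A 6-joint arm with a two-finger parallel gripper is mounted at the origin on the work surface; the furniture and walls round the work are solid. World frame = base frame: x ahead of the robot, y to its left, z up, the work surface at z = 0. Lengths are in m, angles in degrees, forces in N, time in s.
With the tool pointing down it reaches from about 0.35 to 0.875 m from the base axis. Payload 4.2 kg.
Tool frame: the origin (TCP) lies between the finger pads; the fingertips stand 25 mm ahead of it and the grasp point (between the pads) lies 6 mm ahead of it (r.tips_ahead is the distance from the TCP to the fingertips, in m); z points along the fingers, y is the direction in which the jaws open and shut (so a half turn about z gives the same grasp; the last joint's range is limited). The gripper opens to 87 mm and grips with 3 to 60 N. Pads are 19 mm wide; open, the fingers measure 117 mm over their backs; the gripper's body (75 mm by 190 mm) begins 51 mm behind the grasp point.
Start: joints at [14.817, 22.042, 0.453, 0, -68.411, -14.817], TCP at [0.625, 0, 0.248] pointing down, gripper open.
Joint ranges: [-179.83, 179.83], [-69.29, 118.12], [-61.27, 80.66], [-181.25, 117.63], [-171.15, -9.14], [-177.46, 177.46]. Speed limits (degrees/s): [159.86, 159.86, 180, 180, 180, 180].

## Interface

Orientations are given as a 3x3 rotation matrix whose columns are the frame's x, y, z axes.
In Python, from station import r, vision, finish_job gives the robot as it stands.
- The arm moves only by the shell command python3 -m jog 'ROWS'. ROWS is a JSON object of lists of equal length, an entry for each row: "rot": the turn, a rotation vector about the world's x, y, z in degrees, a list of three; "delta_pos": the shift along the world's x, y, z in mm, a list of three; "grip": the opening in per cent of the stroke, from 0 (shut) to 100 (fully open). A call has 1 to 10 rows; each row shifts and turns the commanded pose from where the row before left it; what a row does not reach is not made up. A row lasts 1/12 s, in which the tool goes at most 41.7 mm and 7.16 degrees, less where a joint would pass 70% of its speed; a pose out of reach is approached as far as the arm can. A call with a gripper value outside its range is refused whole. The fingers move at their own pace and stop on an object; the grip force is fixed at half the most. Time passes only in rows, so rows that do not move let the fingers close. It gives the time, the measured TCP pose, the force and the opening at its end, in the units of the state.
- r.sense(): the state, without advancing time (a new reading comes with each control period).
- vision.capture(name): name is "scene" or "side" or "wrist"; returns a dict with "frame" (384x512x3 uint8, red, green, blue), "K" (3x3 intrinsics, pixels), "k1" (the pictures are not rectified: a ray, as slopes to the right and down, at radius r is drawn at 1 + k1 r^2 times it, then the intrinsics apply), "xyz" and "orientation" of the camera in the world. Camera axes: x right, y up, looking along -z (the intrinsics and any distortion apply to the point x, -y, -z); pixel columns grow to the right and rows downward; lengths in m; the calibration is good to about 2 mm. A picture is of the moment at which its call begins. There is no depth.
- finish_job(): hands the job in, once; it reports no verdict.
The state is a dict: "time_s": time; "joints": joint angles; "joint_velocities": joint speeds; "effort": joint torques, N m; "tcp_pos": TCP position; "ee_rot": TCP orientation; "wrist_force": force on the tool from outside, world axes, zero at the start; "moment": the same for the moment, N m; "gripper_width": opening from 0.0 (shut) to 1.0 (fully open).
Only numpy, scipy, OpenCV 4.12 (cv2) and the standard library are available. Lean on these libraries where they do the work, as an engineer would, in place of code of your own. Each camera call takes 0.05 s, during which the arm holds its last target. There are 200 camera calls.

## Task

Get the work lamp ready over the repair bench: slide the battery along the track of the lamp stand until it is fully home and the sprung detent has come up behind it. Then grip the lamp head so that its release button is squeezed in, pull the lamp up past the first stop to the second one, where it is fully extended, and finish while still holding it up there with the button squeezed in; do not let go. Leave the bowl, the cup and the tape roll where they are.

Things in the scene. Friction and masses are not known exactly. Their poses are not given: they have to be found in the camera images.
- lamp_stand: Fixed lamp stand: dark base plate 78 (x) x 275 (y) x 12 mm, from y = -150 to +125; origin in the middle of the battery track, at table height. x across (at yaw 0 away from the robot), y along the track (robot's left), z up. The battery enters at the -y end and slides to +y. The mast, a square aluminium tube 30 mm wide, 120 high, stands at y = +98, with 2 lock holes.
- seat (a point): Where the battery's origin lies when fully home, on the track floor 12 mm above the table; axes as the stand's. Walls 61 mm apart from y = -36 to +34 of here; lips over the foot, underside 10.5 and top 15.5 mm above the floor, leave a slot 47 mm wide for the body. End stop: a black block 15 mm high at y = +34. Flared guides 10 mm high lead in from y = -68 to -36.
- track_entry (a point): Point on the bare flat track floor, 95 mm before the seat (-y), axes as the stand's: a battery set down here, its y along the track, lies wholly before the lips, its front edge between the flared guides, and can be pushed straight on to +y.
- detent (a joint): Sprung rounded metal nub, 22 mm wide, in the track floor 48 mm before the seat: m pressed down, 0 = up (4 mm proud), 0.004 = level with the floor. The battery presses it down as it is pushed over it (5 to 10 N of push); it springs up behind the foot once the battery is home. Below 0.001 counts as up.
- battery: Loose upright battery pack, 0.18 to 0.35 kg: grey ribbed body 40 (x) x 64 (y) mm on a black foot 56 (x) x 68 (y) x 8 mm, 67 mm high in all; origin in the middle of the underside, z up. Its two ends are alike, either may go first. Grip it across x, fingertips at least 20 mm above its underside so that they pass over the track's lips.
- mast (a joint): Height of the lamp above its lowest position, m: 0 = down and locked, 0.045 = first stop (a sprung ball, about 6 N extra pulls through it), 0.090 = second stop, the hard end. Locked while the button is out; with it in the lamp slides freely, lifts with 4 to 5 N and sinks if not held.
- lamp_head: Lamp head on the sliding mast: black grip block 34 (x) x 30 (y) x 46 mm high, above a 30 mm wide light bar that reaches out 127 mm to +y. Origin on the mast axis under the head, 124 mm above the table when the lamp is down; axes as the stand's. The block runs from 18 to 64 mm above the origin.
- grip (a point): Middle of the grip block, on the mast axis, 42 mm above the head's origin, 22 mm below the block's top, 166 mm above the table when the lamp is down; axes as the stand's. Take the block here from above, closing along x: its +x and -x sides are free.
- release_button (a joint): Release button, a grey paddle 22 wide x 30 mm high on the block's -x face (towards the robot), level with point grip, 6 mm proud: 40 mm over block and button. m pressed in along +x: 0 = out, 0.005 = fully in, which takes 6.5 N; a grip of about 30 N across x keeps it in and carries the lamp. Above 0.0035 counts as squeezed in.
- lacquer_bowl: Black lacquer bowl, 96 mm across, 53 high; origin in the middle of its underside. Bystander.
- water_cup: Small cream cup, 72 mm across, 56 high; origin in the middle of its underside. Bystander.
- yellow_tape: Roll of tape lying flat, 42 mm across, 18 high; origin in the middle of its underside. Bystander.
Things that resemble listed ones, but are neither listed nor needed, are in the scene too. Leave any green look-alike of the battery alone.

How it is judged:
By the outcome, as a careful person would: the job done as asked, in the order asked, and still so for the second after the job is handed in, while the arm keeps its last pose, push and grip.
It also fails if it takes over 45 s, if anything falls off the work surface, if the arm or the gripper's body presses on something with over 40 N, if the wrist force passes 120 N, or if a joint passes its speed limit or range.

## Working session

There is one attempt and no reset: what is moved stays moved. The work goes in short steps, Python scripts to look and compute and a shell command to move; the robot and the scene stay as the last step left them, time stands still between calls to the robot, and variables do not carry over. Pictures are saved under pics/ and viewed, about 8 in all and at most 12, crops included, and the job is handed in when it is done.

```bash
mkdir -p pics; cat > h.py <<'E'
import numpy as np, cv2
from station import r, vision
def cap(n,f):
    c=vision.capture(n); cv2.imwrite('pics/'+f,cv2.cvtColor(c['frame'],cv2.COLOR_RGB2BGR)); return c
def ray(c,u,v):
    K=np.array(c['K']); d=np.array([(u-K[0,2])/K[0,0],(v-K[1,2])/K[1,1]]); s=d.copy()
    for _ in range(20): s=d/(1+c['k1']*(s@s))
    w=np.array(c['orientation'])@np.array([s[0],-s[1],-1]); return np.array(c['xyz']),w/np.linalg.norm(w)
def onz(c,u,v,z):
    o,w=ray(c,u,v); return o+w*(z-o[2])/w[2]
def proj(c,p):
    K=np.array(c['K']); q=np.array(c['orientation']).T@(np.array(p)-np.array(c['xyz'])); s=np.array([q[0],-q[1]])/-q[2]
    s=s*(1+c['k1']*(s@s)); return K[0,0]*s[0]+K[0,2],K[1,1]*s[1]+K[1,2]
def tri(c1,p1,c2,p2):
    o1,w1=ray(c1,*p1);o2,w2=ray(c2,*p2)
    t=np.linalg.lstsq(np.c_[w1,-w2],o2-o1,rcond=None)[0]; a=o1+w1*t[0];b=o2+w2*t[1]; return (a+b)/2,np.linalg.norm(a-b)
E
python3 - <<'E'
from h import *
import pickle
cs={n:cap(n,n+'0.png') for n in('scene','side','wrist')}
pickle.dump(cs,open('c0.pkl','wb'))
for n,c in cs.items(): print(n,c['xyz'],np.round(c['orientation'],2).tolist(),c['k1'])
a=[cv2.imread(f'pics/{n}0.png') for n in('scene','side')]
cv2.imwrite('pics/a.png',cv2.resize(a[0],(800,600),interpolation=cv2.INTER_CUBIC))
cv2.imwrite('pics/b.png',cv2.resize(a[1],(800,600),interpolation=cv2.INTER_CUBIC))
E
```

```text
scene [ 0.05145533 -0.63104597  1.03923973] [[0.86, 0.41, -0.31], [-0.51, 0.67, -0.54], [-0.01, 0.63, 0.78]] -0.04351647529383599
side [-0.0695083  -1.01909116  0.85821852] [[0.9, 0.25, -0.36], [-0.44, 0.49, -0.75], [-0.01, 0.84, 0.55]] 0.05307967811428464
wrist [ 0.62527887 -0.07849363  0.38330591] [[-1.0, -0.0, 0.0], [0.0, -0.96, -0.28], [0.0, -0.28, 0.96]] -0.01547734644351036
```

View pics/a.png

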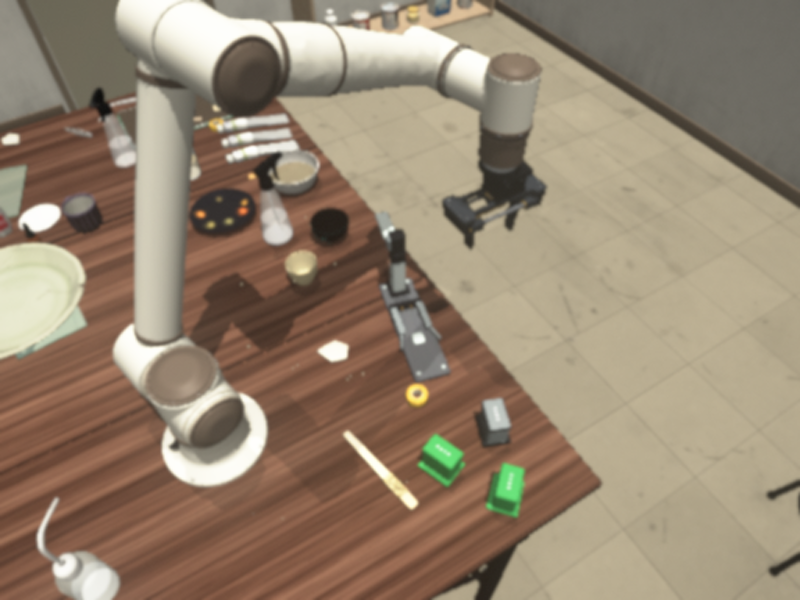

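View pics/b.png

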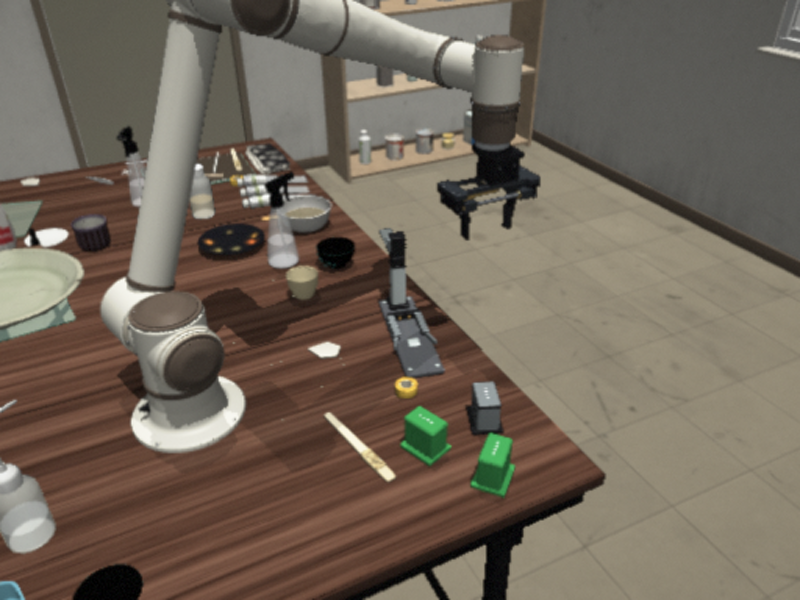

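The grey battery is at scene (493,420) in the 800 px view. The look-alikes are green blocks at (441,460) and (507,490). The stand is at about (412,320), with its mast at (397,250). I'll take the grey one and check it in a close crop.

```bash
python3 - <<'E'
from h import *
import pickle
out=[]
for n in('scene','side'):
    i=cv2.imread(f'pics/{n}0.png')[135:285,232:332]
    i=cv2.resize(i,(400,600),interpolation=cv2.INTER_CUBIC); out.append(i)
cv2.imwrite('pics/crop.png',np.hstack(out))
cs=pickle.load(open('c0.pkl','rb'))
for n,u,v in(('scene',494,432),('side',486,425)):
    print(n,onz(cs[n],u*.64,v*.64,0.01))
print(tri(cs['scene'],(494*.64,408*.64),cs['side'],(484*.64,388*.64)))
E
```

```text
scene [ 0.4652784  -0.27343885  0.01      ]
side [ 0.46005325 -0.28525477  0.01      ]
(array([ 0.47262769, -0.25286644,  0.06535147]), np.float64(0.00023284465834961065))
```

View pics/crop.png

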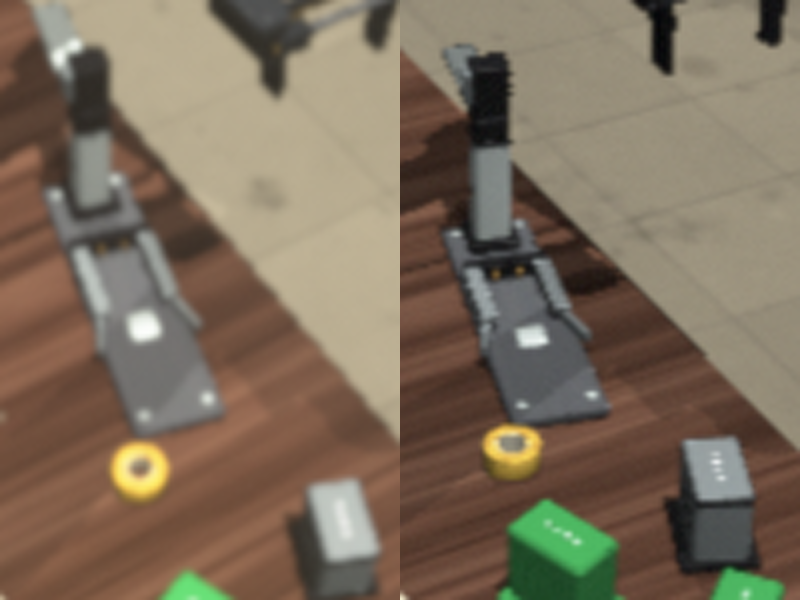

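The crop shows the grey upright battery at (340,525) in the left half. In the same half the nub is at (143,326), the flared track is above it, the mast is at (90,150) and the tape is at (140,470). The entry end faces the battery.

```bash
python3 - <<'E'
from h import *
import pickle
cs=pickle.load(open('c0.pkl','rb')); 
S=lambda u,v:(u/4+232-.4,v/4+135-.4)
T=lambda u,v:S(u-400,v)
P=lambda n,l,z:print(n,[np.round(onz(cs['scene' if n[0]=='s' else 'side'],*p,z)[:2],4).tolist() for p in l])
P('s bat top FL,FR,NR,NL',[S(307,487),S(357,481),S(379,553),S(320,563)],.067)
P('d bat top',[T(683,443),T(738,439),T(752,498),T(693,503)],.067)
P('s base NL NR, nub, FL, bolts',[S(137,432),S(222,412),S(143,326),S(42,189),S(143,416),S(208,399),S(55,195),S(117,181)],.012)
P('d base NL NR, nub, FL',[T(513,421),T(608,409),T(532,336),T(443,233),T(522,405),T(592,395),T(457,236),T(520,227)],.012)
P('s block top',[S(88,53)],.188);P('d block top',[T(490,60)],.188)
E
```

```text
s bat top FL,FR,NR,NL [[0.4617, -0.2287], [0.4961, -0.2438], [0.474, -0.2992], [0.4334, -0.2837]]
d bat top [[0.4601, -0.2346], [0.4964, -0.2481], [0.4713, -0.3033], [0.4337, -0.2899]]
s base NL NR, nub, FL, bolts [[0.3984, -0.0949], [0.4668, -0.1144], [0.4577, -0.0089], [0.4606, 0.1682], [0.4104, -0.0846], [0.4641, -0.0981], [0.4671, 0.1559], [0.5236, 0.1411]]
d base NL NR, nub, FL [[0.3962, -0.1002], [0.4671, -0.1203], [0.4586, -0.0115], [0.4589, 0.1587], [0.411, -0.0863], [0.4646, -0.0999], [0.4678, 0.1487], [0.5236, 0.1363]]
s block top [[0.4947, 0.1391]]
d block top [[0.493, 0.1304]]
```

```bash
python3 -m jog '{"delta_pos":[[-20,-33,0],[-20,-33,0],[-20,-34,0],[-20,-34,-8],[-20,-34,-10],[-20,-34,-10],[-20,-33,-10],[-19,-32,-10]],"rot":[[0,0,-6],[0,0,-6],[0,0,-6],[0,0,-5.5],[0,0,0],[0,0,0],[0,0,0],[0,0,0]],"grip":[100,100,100,100,100,100,100,100]}'; python3 - <<'E'
from h import *
import pickle
s=r.sense(); print(s['time_s'],s['tcp_pos'],np.round(s['ee_rot'],3).tolist(),s['gripper_width'],r.tips_ahead,s['wrist_force'])
c=cap('wrist','w1.png');pickle.dump(c,open('c1.pkl','wb'))
cs=pickle.load(open('c0.pkl','rb'))
for p in ((441,452),(509,485)): print('green',onz(cs['scene'],p[0]*.64,p[1]*.64,.05))
E
```

```text
time_s: 0.82
tcp_pos: [0.4644, -0.2683, 0.1991]
ee_rot: [[-0.399, -0.917, -0.0], [-0.917, 0.399, 0.0], [-0.0, 0.0, -1.0]]
wrist_force: [0.5, -0.4, -0.4]
gripper_width: 1.002
0.8167 [ 0.4644425  -0.26828697  0.19910704] [[-0.399, -0.917, -0.0], [-0.917, 0.399, 0.0], [-0.0, 0.0, -1.0]] 1.0015610008734928 0.025 [ 0.48605992 -0.42279665 -0.41822906]
green [ 0.3436954  -0.26974078  0.05      ]
green [ 0.41083643 -0.38306188  0.05      ]
```

View pics/w1.png

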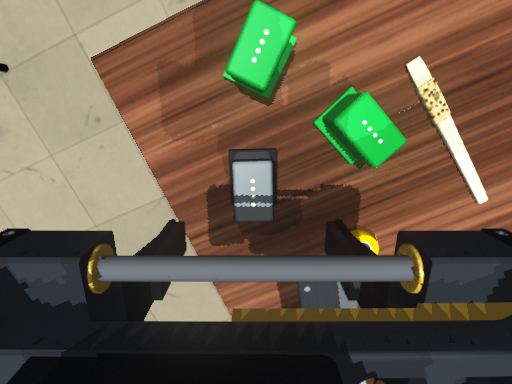

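The wrist view shows the grey battery at about (253,190) between the fingers' approach line. The green blocks at (262,45) and (365,130) are clear of it, and the tape is at (362,242).

```bash
python3 - <<'E'
from h import *
import pickle
c=pickle.load(open('c1.pkl','rb'))
print(c['xyz'])
def P(o,yaw,l):
    a=np.radians(yaw);R=np.array([[np.cos(a),-np.sin(a),0],[np.sin(a),np.cos(a),0],[0,0,1]])
    return [np.round(proj(c,np.array(o)+R@np.array(p)),0).tolist() for p in l]
b=[.4663,-.2665,0]
print('top',P(b,-23.5,[(-.02,-.032,.067),(.02,-.032,.067),(.02,.032,.067),(-.02,.032,.067)]))
print('foot',P(b,-23.5,[(-.028,-.034,.008),(.028,-.034,.008)]))
g=cv2.cvtColor(cv2.imread('pics/w1.png'),cv2.COLOR_BGR2GRAY)
print('row200',g[200,222:284].tolist()); print('row185',g[185,222:284].tolist());print('col245',g[144:230:2,245].tolist())
E
```

```text
[ 0.43394653 -0.34038269  0.33582156]
top [[276.0, 158.0], [234.0, 158.0], [235.0, 221.0], [275.0, 221.0]]
foot [[279.0, 147.0], [230.0, 148.0]]
row200 [43, 43, 43, 45, 47, 50, 53, 51, 47, 32, 28, 31, 51, 69, 74, 76, 76, 76, 76, 77, 76, 76, 77, 75, 76, 77, 77, 76, 77, 77, 77, 76, 77, 77, 77, 75, 76, 75, 75, 75, 76, 74, 75, 75, 75, 75, 73, 74, 73, 69, 53, 27, 26, 28, 29, 34, 41, 40, 39, 36, 36, 35]
row185 [62, 63, 46, 46, 47, 43, 37, 36, 36, 35, 32, 103, 156, 169, 182, 186, 185, 184, 184, 184, 183, 183, 183, 183, 182, 183, 182, 182, 181, 181, 180, 181, 181, 179, 179, 178, 180, 179, 180, 179, 179, 179, 178, 178, 178, 177, 178, 173, 158, 138, 94, 30, 29, 29, 39, 60, 74, 73, 73, 75, 75, 76]
col245 [97, 96, 78, 45, 75, 75, 77, 76, 41, 161, 185, 191, 190, 189, 189, 187, 187, 185, 184, 184, 183, 182, 182, 182, 180, 175, 76, 76, 75, 141, 176, 75, 75, 74, 74, 74, 74, 74, 67, 47, 43, 45, 44]
```

```bash
python3 -m jog '{"delta_pos":[[4,0.5,-35],[0,0,-38],[0,0,-38],[0,0,-36],[0,0,0],[0,0,0],[0,0,0],[0,0,0],[0,0,0],[0,0,0]],"rot":[[0,0,0],[0,0,0],[0,0,0],[0,0,0],[0,0,0],[0,0,0],[0,0,0],[0,0,0],[0,0,0],[0,0,0]],"grip":[100,100,100,100,100,35,35,35,35,35]}'
```

```text
time_s: 1.7
tcp_pos: [0.4711, -0.2667, 0.0545]
ee_rot: [[-0.399, -0.917, 0.004], [-0.917, 0.399, -0.001], [-0.001, -0.004, -1.0]]
wrist_force: [-0.3, 0.5, -0.5]
gripper_width: 0.706
```

```bash
python3 -m jog '{"delta_pos":[[0,0,0],[0,0,0],[0,0,0],[0,0,0],[0,0,0]],"rot":[[0,0,0],[0,0,0],[0,0,0],[0,0,0],[0,0,0]],"grip":[30,30,30,30,30]}'; python3 -m jog '{"delta_pos":[[0,0,10],[0,0,30],[0,0,30],[0,0,0]],"rot":[[0,0,0],[0,0,0],[0,0,0],[0,0,0]],"grip":[20,20,20,20]}'
```

```text
time_s: 2.12
tcp_pos: [0.4694, -0.2663, 0.0528]
ee_rot: [[-0.399, -0.917, -0.001], [-0.917, 0.399, 0.0], [0.0, 0.001, -1.0]]
wrist_force: [-2.4, 2.3, 5.0]
gripper_width: 0.458
time_s: 2.45
tcp_pos: [0.474, -0.2679, 0.1285]
ee_rot: [[-0.397, -0.918, 0.012], [-0.918, 0.397, -0.005], [-0.0, -0.013, -1.0]]
wrist_force: [1.4, -1.0, -2.1]
gripper_width: 0.457
```

```bash
python3 -m jog '{"delta_pos":[[-3,30,0],[-4,36,0],[-4,36,0],[-4,36,0],[-4,36,0],[-4,30,0],[0,6.5,0],[0,0,0],[0,0,0]],"rot":[[0,0,5],[0,0,4.9],[0,0,0],[0,0,0],[0,0,0],[0,0,0],[0,0,0],[0,0,0],[0,0,0]],"grip":[20,20,20,20,20,20,20,20,20]}';  python3 - <<'E'
from h import *
import pickle
cs={n:cap(n,n+'2.png') for n in('scene','wrist')}
pickle.dump(cs,open('c2.pkl','wb'))
i=cv2.imread('pics/scene2.png')[140:260,225:325]
cv2.imwrite('pics/d.png',np.hstack([cv2.resize(i,(400,480),interpolation=cv2.INTER_CUBIC),cv2.resize(cv2.imread('pics/wrist2.png')[:,56:456],(400,480))[:, :400]]) if 0 else np.vstack([np.hstack([cv2.resize(i,(288,384)),cv2.imread('pics/wrist2.png')])]))
E
```

```text
time_s: 3.2
tcp_pos: [0.4471, -0.0558, 0.1225]
ee_rot: [[-0.234, -0.972, 0.0], [-0.972, 0.234, -0.0], [-0.0, -0.0, -1.0]]
wrist_force: [0.3, -0.2, -1.4]
gripper_width: 0.458
```

View pics/d.png

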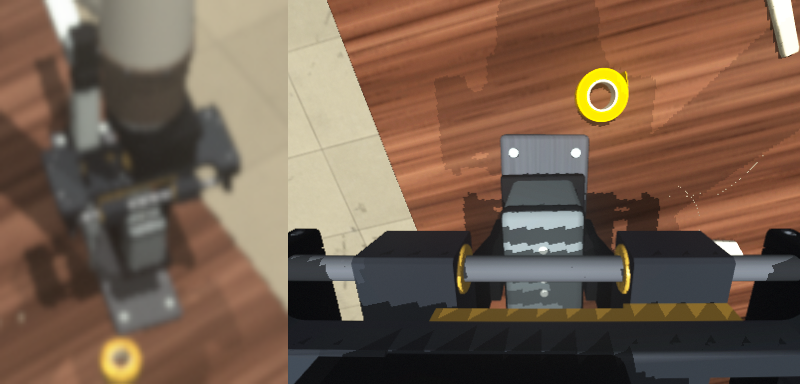

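The battery is held at (255,240) in wrist pixels, in line with the plate. The plate's end bolts show at (226,153) and (288,153), and the tape roll at (314,96) is untouched. Next I'll refine the stand pose from this view.

```bash
python3 - <<'E'
from h import *
import pickle
c=pickle.load(open('c2.pkl','rb'))['wrist']
g=cv2.cvtColor(cv2.imread('pics/wrist2.png'),cv2.COLOR_BGR2GRAY)
_,m=cv2.threshold(g[143:164,215:300],225,255,0)
n,_,st,ce=cv2.connectedComponentsWithStats(m); print(st.tolist())
B=[]
for s,k in zip(st[1:],ce[1:]):
    if s[4]>20: p=k+[215,143]; B.append(onz(c,*p,.012)[:2]); print(p,B[-1])
for row in (142,148,163,170):
    x=np.abs(np.diff(g[row].astype(int))); 
    l=205+np.argmax(x[205:222]);rr=292+np.argmax(x[292:308]); print(row,l,rr,onz(c,l+.5,row,.012)[:2],onz(c,rr+.5,row,.012)[:2])
for p in((214,136),(299,135)): print(onz(c,*p,.012)[:2])
print('wood edge rows',g[125:150,250].tolist())
s=r.sense();print(s['tcp_pos'])
E
```

```text
[[0, 0, 85, 21, 1652], [6, 5, 9, 9, 66], [68, 5, 10, 9, 67]]
[225.09090909 152.27272727] [ 0.46379895 -0.10064241]
[287.43283582 152.3880597 ] [ 0.41115353 -0.0877587 ]
142 212 299 [ 0.47198573 -0.11177786] [ 0.3992088  -0.09411132]
148 221 299 [ 0.46583831 -0.10496308] [ 0.40021026 -0.08903641]
163 213 298 [ 0.47620226 -0.09391489] [ 0.40361808 -0.0762934 ]
170 213 298 [ 0.477935   -0.08786476] [ 0.40484053 -0.07011878]
[ 0.46932746 -0.11638811]
[ 0.39847012 -0.10005912]
wood edge rows [114, 109, 104, 101, 101, 102, 102, 98, 93, 72, 95, 116, 121, 128, 135, 139, 139, 138, 139, 139, 139, 139, 139, 138, 138]
[ 0.44703494 -0.05670581  0.12236765]
```

```bash
python3 -m jog '{"delta_pos":[[0,0,-25],[0,0,-20],[0,0,-8],[0,0,-4],[0,0,0],[0,0,0]],"rot":[[0,0,-0.1],[0,0,0],[0,0,0],[0,0,0],[0,0,0],[0,0,0]],"grip":[20,20,20,20,20,20]}'
```

```text
time_s: 3.8
tcp_pos: [0.4478, -0.0564, 0.066]
ee_rot: [[-0.238, -0.971, 0.001], [-0.971, 0.238, 0.0], [-0.0, -0.001, -1.0]]
wrist_force: [0.3, 0.4, -2.6]
gripper_width: 0.458
```

```bash
python3 -m jog '{"delta_pos":[[0,0,-1.0],[0,0,-0.5],[0,0,0]],"rot":[[0,0,0],[0,0,0],[0,0,0]],"grip":[20,20,20]}';python3 -m jog '{"delta_pos":[[1.2,4.9,0],[2.4,9.7,0],[2.4,9.7,0],[1.2,4.9,0],[0,0,0]],"rot":[[0,0,0],[0,0,0],[0,0,0],[0,0,0],[0,0,0]],"grip":[20,20,20,20,20]}'
```

```text
time_s: 4.05
tcp_pos: [0.4477, -0.056, 0.0648]
ee_rot: [[-0.237, -0.972, 0.002], [-0.972, 0.237, -0.0], [-0.0, -0.002, -1.0]]
wrist_force: [0.2, -1.6, 2.0]
gripper_width: 0.457
time_s: 4.47
tcp_pos: [0.4548, -0.026, 0.0648]
ee_rot: [[-0.235, -0.972, 0.001], [-0.972, 0.235, 0.0], [-0.0, -0.001, -1.0]]
wrist_force: [-2.1, 0.5, 8.1]
gripper_width: 0.456
```

```bash
python3 -m jog '{"delta_pos":[[1.7,6.8,0],[1.7,6.8,0],[1.7,6.8,0],[1.7,6.8,0],[0,0,0]],"rot":[[0,0,0],[0,0,0],[0,0,0],[0,0,0],[0,0,0]],"grip":[20,20,20,20,20]}';python3 -m jog '{"delta_pos":[[1.7,6.8,0],[1.7,6.8,0],[1.7,6.8,0],[1.2,4.9,0],[0,0,0]],"rot":[[0,0,0],[0,0,0],[0,0,0],[0,0,0],[0,0,0]],"grip":[20,20,20,20,20]}'
```

```text
time_s: 4.88
tcp_pos: [0.4613, 0.0009, 0.0648]
ee_rot: [[-0.235, -0.972, 0.0], [-0.972, 0.235, -0.0], [0.0, -0.0, -1.0]]
wrist_force: [-1.3, -1.4, 7.1]
gripper_width: 0.458
time_s: 5.3
tcp_pos: [0.4675, 0.0261, 0.0648]
ee_rot: [[-0.236, -0.972, 0.0], [-0.972, 0.236, -0.0], [0.0, -0.0, -1.0]]
wrist_force: [-2.1, -0.3, 7.7]
gripper_width: 0.461
```

```bash
python3 -m jog '{"delta_pos":[[1.0,3.9,0],[1.0,3.9,0],[0.5,1.9,0],[0,0,0]],"rot":[[0,0,0],[0,0,0],[0,0,0],[0,0,0]],"grip":[20,20,20,20]}';python3 -m jog '{"delta_pos":[[0.3,1.3,0],[0.3,1.3,0],[0,0,0]],"rot":[[0,0,0],[0,0,0],[0,0,0]],"grip":[20,20,20]}'
```

```text
time_s: 5.63
tcp_pos: [0.47, 0.0356, 0.0647]
ee_rot: [[-0.236, -0.972, 0.0], [-0.972, 0.236, -0.0], [0.0, -0.0, -1.0]]
wrist_force: [-1.8, -2.0, 6.7]
gripper_width: 0.458
time_s: 5.88
tcp_pos: [0.4701, 0.0367, 0.0648]
ee_rot: [[-0.237, -0.972, -0.001], [-0.972, 0.237, -0.002], [0.003, 0.001, -1.0]]
wrist_force: [-0.3, -9.3, 7.3]
gripper_width: 0.456
```

```bash
python3 -m jog '{"delta_pos":[[0.4,1.5,0],[0.4,1.5,0],[0,0,0],[0,0,0]],"rot":[[0,0,0],[0,0,0],[0,0,0],[0,0,0]],"grip":[20,20,20,20]}'; python3 - <<'E'
from h import *
import pickle
c=cap('wrist','w3.png');pickle.dump(c,open('c3.pkl','wb'))
print(r.sense()['wrist_force'],proj(c,(.4694-.2366*.048,.0375-.9716*.048,.014)))
E
```

```text
time_s: 6.22
tcp_pos: [0.4699, 0.0376, 0.065]
ee_rot: [[-0.238, -0.971, -0.004], [-0.971, 0.238, -0.005], [0.006, 0.003, -1.0]]
wrist_force: [0.6, -17.5, 11.9]
gripper_width: 0.459
[  0.79244616 -17.36368337  10.39851288] (np.float64(256.4628635795113), np.float64(153.1413442629123))
```

View pics/w3.png

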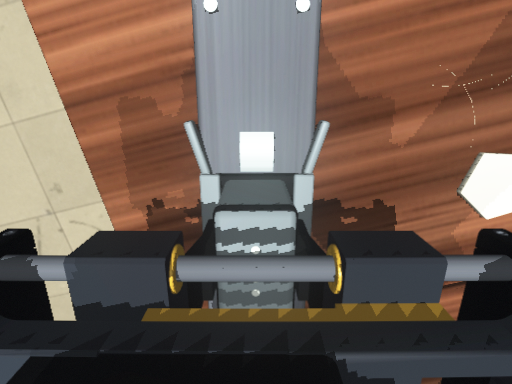

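The battery is in the track at (255,240), and the bright nub at (257,152) is visible behind the foot's rear edge at row ~173. I'll compare that with the rows predicted for a fully home battery.

```bash
python3 - <<'E'
from h import *
import pickle
c=pickle.load(open('c3.pkl','rb'));o=np.array([.4694,.0375,0]);a=np.radians(-13.7)
R=np.array([[np.cos(a),-np.sin(a),0],[np.sin(a),np.cos(a),0],[0,0,1]])
for n,p in dict(foot_b=(0,-.034,.012),foot_t=(0,-.034,.020),lipend=(.028,-.036,.0275),wallend=(.03,-.036,.012),guide=(.035,-.068,.022),bolt=(0,-.1362,.012)).items(): print(n,np.round(proj(c,o+R@p),1))
g=cv2.imread('pics/w3.png'); print(g[120:215:1,256].mean(1).astype(int).tolist()); print(g[120:215,230].mean(1).astype(int).tolist())
E
```

```text
foot_b [256.5 173.1]
foot_t [256.5 175.8]
lipend [212.  175.6]
wallend [212.3 170.3]
guide [199.7 122.9]
bolt [256.5   3.1]
[159, 158, 159, 158, 159, 158, 159, 161, 160, 160, 161, 180, 251, 252, 252, 252, 252, 253, 253, 254, 254, 254, 254, 255, 255, 255, 255, 255, 255, 254, 254, 254, 254, 254, 253, 253, 252, 251, 250, 249, 248, 247, 248, 247, 247, 247, 244, 241, 237, 235, 231, 212, 153, 96, 64, 66, 70, 73, 74, 82, 102, 102, 101, 103, 102, 100, 101, 100, 99, 101, 100, 99, 98, 100, 99, 99, 99, 100, 98, 100, 99, 101, 99, 95, 64, 47, 49, 51, 50, 51, 89, 163, 177, 181, 183]
[159, 160, 159, 159, 159, 160, 159, 159, 159, 160, 159, 159, 160, 160, 160, 160, 160, 160, 160, 161, 160, 160, 159, 160, 160, 159, 159, 159, 160, 159, 158, 158, 158, 159, 158, 159, 160, 159, 157, 156, 157, 157, 156, 156, 156, 156, 156, 156, 155, 155, 154, 155, 148, 90, 55, 59, 63, 66, 68, 72, 99, 100, 99, 98, 98, 98, 98, 97, 97, 98, 99, 98, 98, 98, 98, 98, 99, 100, 98, 100, 99, 99, 99, 96, 75, 45, 46, 48, 48, 48, 72, 161, 175, 179, 182]
```

Foot edge and nub sit where a home battery predicts: row 173 measured against 173.1, with the whole nub visible. I'll release and rise.

```bash
python3 -m jog '{"delta_pos":[[-0.4,-1.6,0],[0,0,0],[0,0,0],[0,0,0],[0,0,0],[0,0,0]],"rot":[[0,0,0],[0,0,0],[0,0,0],[0,0,0],[0,0,0],[0,0,0]],"grip":[20,100,100,100,100,100]}';python3 -m jog '{"delta_pos":[[0,0,20],[0,0,40],[0,0,40],[0,0,40],[0,0,40],[0,0,0],[0,0,0],[0,0,0]],"rot":[[0,0,0],[0,0,0],[0,0,0],[0,0,0],[0,0,0],[0,0,0],[0,0,0],[0,0,0]],"grip":[100,100,100,100,100,100,100,100]}'; python3 - <<'E'
from h import *
import pickle
cs={n:cap(n,n+'4.png') for n in('scene','side','wrist')}
pickle.dump(cs,open('c4.pkl','wb'))
i=cv2.imread('pics/side4.png')[135:250,232:315]
cv2.imwrite('pics/e.png',np.hstack([cv2.resize(i,(277,384),interpolation=cv2.INTER_CUBIC),cv2.imread('pics/wrist4.png')]))
E
```

```text
time_s: 6.77
tcp_pos: [0.471, 0.0399, 0.0639]
ee_rot: [[-0.236, -0.972, 0.0], [-0.972, 0.236, 0.0], [-0.0, -0.0, -1.0]]
wrist_force: [0.1, -0.8, 0.1]
gripper_width: 0.748
time_s: 7.43
tcp_pos: [0.4702, 0.0396, 0.2435]
ee_rot: [[-0.237, -0.972, -0.001], [-0.972, 0.237, 0.001], [-0.0, 0.001, -1.0]]
wrist_force: [-0.6, 0.4, 0.1]
gripper_width: 0.998
```

View pics/e.png

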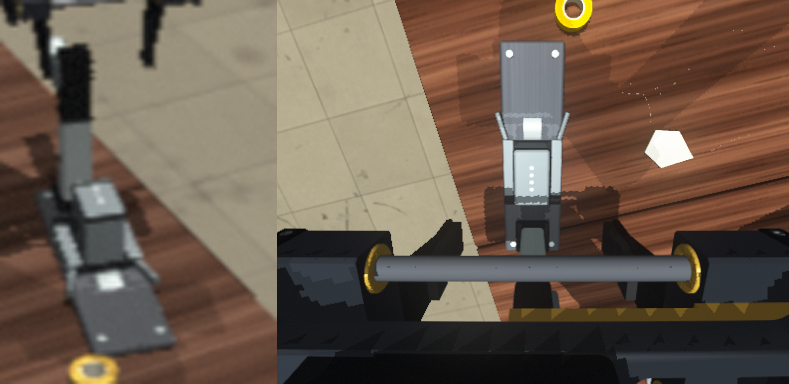

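After release the battery stays home with the nub at wrist pixel (255,128). The mast is at (256,240) and the block just below the bar at about (255,295). The plate bolts at both ends can fix the stand axis.

```bash
python3 - <<'E'
from h import *
import pickle
cs=pickle.load(open('c4.pkl','rb'));c=cs['wrist']
g=cv2.cvtColor(cv2.imread('pics/wrist4.png'),cv2.COLOR_BGR2GRAY)
_,m=cv2.threshold(g,200,255,0)
_,_,st,ce=cv2.connectedComponentsWithStats(m)
B=[]
for s,k in zip(st[1:],ce[1:]):
    if 8<s[4]<500 and 222<k[0]<290 and 40<k[1]<255:
        p=onz(c,*k,.014); print(k.round(1),s[4],p[:2].round(4))
for row in (286,290,295,300): print(row,g[row,225:290].tolist()[::1] if row==295 else '')
s=r.sense();print(s['tcp_pos'])
for z in(.166,.188): print(proj(c,(.4926,.1327,z)))
# block in scene/side: dark vertical edges
for n in('scene','side'):
    q=cs[n]; a=np.array([.4926,.1327]); ex=np.array([.9716,-.2366])*.017
    for z in(.188,.142): print(n,z,np.round(proj(q,(*a-ex,z)),1),np.round(proj(q,(*a+ex,z)),1))
i=cv2.cvtColor(cv2.imread('pics/side0.png'),cv2.COLOR_BGR2GRAY)
for v in(155,160,165):print('side0',v,i[v,243:268].tolist())
i=cv2.cvtColor(cv2.imread('pics/scene0.png'),cv2.COLOR_BGR2GRAY)
for v in(152,157,162):print('scene0',v,i[v,243:268].tolist())
E
```

```text
[231.9  53.2] 44 [ 0.4636 -0.1007]
[277.9  53.3] 45 [ 0.4112 -0.0879]
[254.9 127.8] 376 [ 0.4578 -0.0108]
[226.1 132.7] 16 [ 0.4944 -0.0136]
[230.7 162.8] 351 [0.4989 0.025 ]
[278.7 165.3] 411 [0.4391 0.0431]
[235.7 244. ] 23 [0.5222 0.139 ]
286 
290 
295 [92, 92, 90, 88, 89, 91, 93, 92, 93, 94, 94, 73, 31, 27, 25, 26, 25, 24, 25, 25, 24, 25, 24, 23, 23, 24, 23, 24, 23, 22, 23, 23, 23, 22, 22, 24, 22, 23, 23, 21, 22, 22, 20, 22, 22, 22, 22, 22, 21, 28, 45, 54, 51, 51, 52, 63, 91, 109, 110, 109, 108, 106, 105, 104, 104]
300 
[0.46995754 0.0392542  0.24231466]
(np.float64(255.63113970477735), np.float64(309.7907123143948))
(np.float64(255.76954485953695), np.float64(328.17564794389693))
scene 0.188 [249.  150.4] [259.1 148.1]
scene 0.142 [249.4 160.4] [259.1 158.2]
side 0.188 [248.6 149.9] [258.7 148.8]
side 0.142 [248.8 162.2] [258.8 161. ]
side0 155 [146, 144, 130, 115, 99, 74, 63, 30, 19, 15, 15, 19, 17, 16, 20, 37, 95, 133, 142, 141, 141, 143, 143, 142, 142]
side0 160 [82, 98, 126, 140, 119, 76, 58, 35, 21, 18, 16, 16, 18, 19, 21, 37, 100, 136, 141, 142, 140, 140, 142, 142, 142]
side0 165 [69, 67, 58, 45, 41, 41, 32, 21, 30, 39, 36, 30, 31, 27, 25, 41, 99, 133, 136, 132, 132, 135, 139, 142, 142]
scene0 152 [66, 82, 117, 145, 154, 151, 123, 83, 59, 56, 56, 57, 54, 54, 55, 72, 115, 155, 171, 173, 174, 175, 174, 174, 173]
scene0 157 [60, 61, 61, 64, 71, 78, 78, 64, 50, 44, 44, 45, 44, 44, 48, 69, 113, 155, 171, 173, 173, 174, 173, 174, 174]
scene0 162 [72, 72, 72, 72, 69, 62, 51, 44, 43, 45, 47, 49, 48, 49, 50, 52, 62, 79, 106, 137, 161, 171, 172, 173, 173]
```

```bash
python3 -m jog '{"delta_pos":[[5.7,23.3,0],[5.7,23.4,0],[5.7,23.3,0],[5.6,23.3,0],[0,0,0],[0,0,0]],"rot":[[0,0,0],[0,0,0],[0,0,0],[0,0,0],[0,0,0],[0,0,0]],"grip":[100,100,100,100,100,100]}';python3 -m jog '{"delta_pos":[[0,0,-15],[0,0,-20],[0,0,-20],[0,0,-15],[0,0,0],[0,0,0]],"rot":[[0,0,0],[0,0,0],[0,0,0],[0,0,0],[0,0,0],[0,0,0]],"grip":[100,100,100,100,100,100]}'
```

```text
time_s: 8.08
tcp_pos: [0.4931, 0.1334, 0.2424]
ee_rot: [[-0.235, -0.972, -0.003], [-0.972, 0.235, -0.002], [0.002, 0.003, -1.0]]
wrist_force: [-0.5, -0.4, -0.7]
gripper_width: 1.002
time_s: 8.58
tcp_pos: [0.4929, 0.1316, 0.1733]
ee_rot: [[-0.237, -0.971, -0.002], [-0.971, 0.237, -0.002], [0.002, 0.002, -1.0]]
wrist_force: [0.9, 0.2, 0.2]
gripper_width: 1.002
```

Now I'll check from near before closing, then close.

```bash
python3 - <<'E'
from h import *
c=cap('side','s5.png');w=cap('wrist','w5.png')
i=cv2.imread('pics/s5.png')[120:240,225:325]
cv2.imwrite('pics/f.png',np.hstack([cv2.resize(i,(320,384),interpolation=cv2.INTER_CUBIC),cv2.imread('pics/w5.png')[:,56:456]]))
E
python3 -m jog '{"delta_pos":[[0,0,0],[0,0,0],[0,0,0],[0,0,0],[0,0,0],[0,0,0],[0,0,0]],"rot":[[0,0,0],[0,0,0],[0,0,0],[0,0,0],[0,0,0],[0,0,0],[0,0,0]],"grip":[50,50,50,50,50,50,50]}'
```

```text
time_s: 9.27
tcp_pos: [0.4935, 0.1328, 0.1741]
ee_rot: [[-0.237, -0.972, 0.0], [-0.972, 0.237, 0.0], [-0.0, -0.0, -1.0]]
wrist_force: [0.3, 0.8, -0.6]
gripper_width: 0.564
```

View pics/f.png

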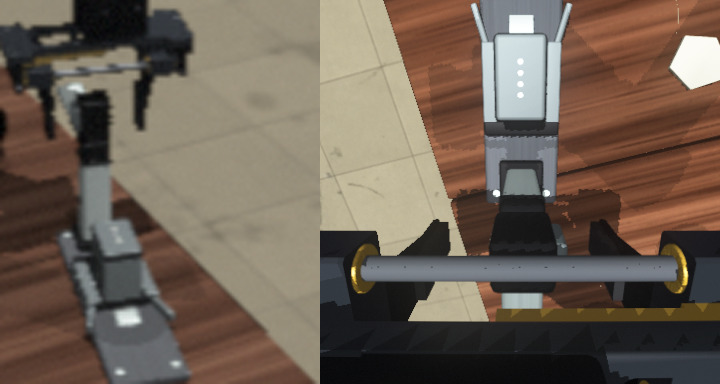

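The block at (522,230) sits centred between the fingertips, which are at 448 and 592. The battery is still home with the nub up at (520,22). Closing fully.

```bash
python3 -m jog '{"delta_pos":[[0,0,0],[0,0,0],[0,0,0],[0,0,0],[0,0,0],[0,0,0],[0,0,0]],"rot":[[0,0,0],[0,0,0],[0,0,0],[0,0,0],[0,0,0],[0,0,0],[0,0,0]],"grip":[10,10,10,10,10,10,10]}'
```

```text
time_s: 9.85
tcp_pos: [0.4919, 0.133, 0.1739]
ee_rot: [[-0.237, -0.971, -0.003], [-0.971, 0.237, 0.0], [0.001, 0.003, -1.0]]
wrist_force: [-6.8, 3.7, 4.9]
gripper_width: 0.392
```

```bash
python3 -m jog '{"delta_pos":[[-1,0.2,1],[0,0,5],[0,0,6],[0,0,6],[0,0,6],[0,0,6],[0,0,0]],"rot":[[0,0,0],[0,0,0],[0,0,0],[0,0,0],[0,0,0],[0,0,0],[0,0,0]],"grip":[10,10,10,10,10,10,10]}'
```

```text
time_s: 10.43
tcp_pos: [0.4918, 0.133, 0.2052]
ee_rot: [[-0.237, -0.971, -0.001], [-0.971, 0.237, 0.0], [-0.0, 0.001, -1.0]]
wrist_force: [-4.0, 3.8, -1.1]
gripper_width: 0.395
```

```bash
python3 -m jog '{"delta_pos":[[0,0,6],[0,0,6],[0,0,6],[0,0,6],[0,0,6],[0,0,6],[0,0,0]],"rot":[[0,0,0],[0,0,0],[0,0,0],[0,0,0],[0,0,0],[0,0,0],[0,0,0]],"grip":[10,10,10,10,10,10,10]}'
python3 -m jog '{"delta_pos":[[0,0,6],[0,0,6],[0,0,4],[0,0,2],[0,0,0]],"rot":[[0,0,0],[0,0,0],[0,0,0],[0,0,0],[0,0,0]],"grip":[10,10,10,10,10]}'
```

```text
time_s: 11.02
tcp_pos: [0.4918, 0.133, 0.242]
ee_rot: [[-0.237, -0.972, -0.001], [-0.972, 0.237, 0.0], [-0.0, 0.001, -1.0]]
wrist_force: [-4.9, 4.4, -2.2]
gripper_width: 0.398
time_s: 11.43
tcp_pos: [0.4918, 0.133, 0.2597]
ee_rot: [[-0.237, -0.972, -0.001], [-0.972, 0.237, 0.0], [-0.0, 0.001, -1.0]]
wrist_force: [-4.8, 3.7, -1.7]
gripper_width: 0.394
```

```bash
python3 -m jog '{"delta_pos":[[0,0,2],[0,0,2],[0,0,1],[0,0,0],[0,0,0]],"rot":[[0,0,0],[0,0,0],[0,0,0],[0,0,0],[0,0,0]],"grip":[10,10,10,10,10]}'; python3 - <<'E'
from h import *
c=cap('side','s6.png');w=cap('wrist','w6.png')
i=cv2.imread('pics/s6.png')[100:240,225:325]
cv2.imwrite('pics/g.png',np.hstack([cv2.resize(i,(343,480),interpolation=cv2.INTER_CUBIC),np.vstack([cv2.imread('pics/w6.png')[:,56:456],np.zeros((96,400,3),np.uint8)])]))
E
```

```text
time_s: 11.85
tcp_pos: [0.4918, 0.133, 0.2641]
ee_rot: [[-0.237, -0.972, -0.001], [-0.972, 0.237, 0.0], [-0.0, 0.001, -1.0]]
wrist_force: [-4.4, 4.6, -3.5]
gripper_width: 0.397
```

View pics/g.png

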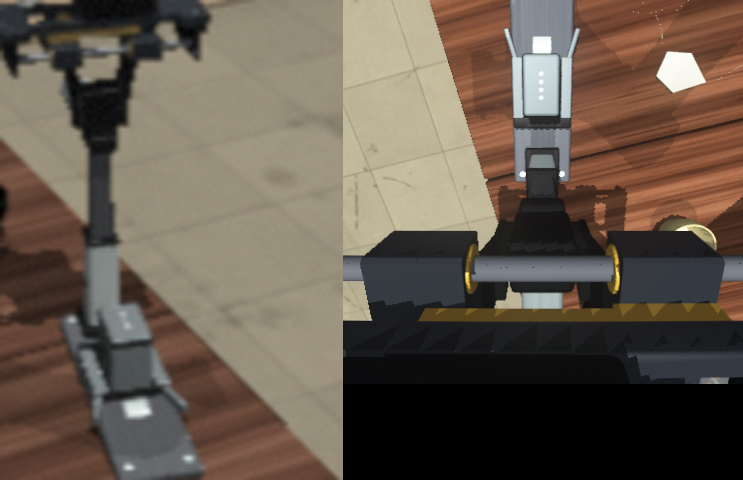

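The lamp head is raised with the inner tube showing, at (100,190) in the left half. The battery is home and the nub is up at (541,44). I'll nudge up until the hard end is felt.

```bash
python3 -m jog '{"delta_pos":[[0,0,1],[0,0,0],[0,0,0]],"rot":[[0,0,0],[0,0,0],[0,0,0]],"grip":[10,10,10]}'; python3 -m jog '{"delta_pos":[[0,0,1],[0,0,0],[0,0,0]],"rot":[[0,0,0],[0,0,0],[0,0,0]],"grip":[10,10,10]}'
```

```text
time_s: 12.2
tcp_pos: [0.4918, 0.133, 0.2641]
ee_rot: [[-0.237, -0.972, -0.002], [-0.972, 0.237, 0.0], [0.0, 0.002, -1.0]]
wrist_force: [-2.4, 5.3, -7.4]
gripper_width: 0.402
time_s: 12.45
tcp_pos: [0.4918, 0.133, 0.2641]
ee_rot: [[-0.237, -0.971, -0.002], [-0.971, 0.237, -0.0], [0.001, 0.002, -1.0]]
wrist_force: [-2.0, 5.1, -12.2]
gripper_width: 0.395
```

```bash
python3 -m jog '{"delta_pos":[[0,0,0],[0,0,0],[0,0,0],[0,0,0],[0,0,0],[0,0,0]],"rot":[[0,0,0],[0,0,0],[0,0,0],[0,0,0],[0,0,0],[0,0,0]],"grip":[10,10,10,10,10,10]}'; python3 -c "
from station import finish_job
print(finish_job())"
```

```text
time_s: 12.95
tcp_pos: [0.4918, 0.133, 0.2641]
ee_rot: [[-0.237, -0.971, -0.002], [-0.971, 0.237, -0.0], [0.001, 0.002, -1.0]]
wrist_force: [-1.7, 5.2, -12.8]
gripper_width: 0.397
the job is handed in; nothing more can be done
None
```

The battery is home in its track, and I handed the job in at 12.95 s with the arm still holding the lamp at the second stop. `finish_job()` gives no verdict.

- **Battery:** I gripped the grey battery, set it down at the track entry and pushed it to the end stop, where the force rose to about 17 N. The wrist camera put the foot's rear edge at row 173, against 173.1 predicted for fully home. The whole detent nub was visible behind the foot, and both looked the same in later views. I judged the nub up from the pictures only, since the joint cannot be read directly.
- **Lamp:** I gripped the block with the pads at about 34 mm, which means the button is fully in. The lamp then rose about 90 mm. At the top the height stayed at 0.2641 m over the last two 1 mm nudges while the pull rose from 3.5 N to about 12.5 N, so it is against the hard end. It held steady for the last half second.
- **Unexpected reading:** the lift force while moving read only 1 to 2 N instead of the 4 to 5 N described. The camera views showed the lamp head rising with the gripper, and the force readings showed no slip.
- **Bystanders:** nothing in the pictures suggested the bowl, cup or tape had moved, but I did not measure them at the end.

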